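Hang the tin carrier on the spring-balanced arm

ROBOT

A 6-joint arm with a two-finger parallel gripper is mounted at the origin on a cart in front of the work surface, level with it; the furniture and walls round the work are solid. World frame = base frame: x ahead of the robot, y to its left, z up, the work surface at z = 0. Lengths are in m, angles in degrees, forces in N, time in s.
With the tool pointing down it reaches from about 0.35 to 0.875 m from the base axis. Payload 4.2 kg.
Tool frame: the origin (TCP) lies midway between the tips of the shut fingers; the grasp point (between the pads) lies 19 mm behind it; z points along the fingers, y is the line along which they close (so a half turn about z gives the same grasp; the last joint's range is limited). The gripper opens to 87 mm and grips with 3 to 60 N. Pads are 19 mm wide; open, the fingers measure 117 mm over their backs; the gripper's body (75 mm by 190 mm) begins 51 mm behind the grasp point.
Start: joints at [-50.329, 22.042, 0.453, 0, -68.411, -14.817], TCP at [0.263, -0.567, 0.223] pointing down, gripper open.
Joint ranges: [-179.83, 179.83], [-69.29, 118.12], [-61.27, 80.66], [-181.25, 117.63], [-171.15, -9.14], [-177.46, 177.46]. Speed limits (degrees/s): [159.86, 159.86, 180, 180, 180, 180].

INTERFACE

Orientations are given as a 3x3 rotation matrix whose columns are the frame's x, y, z axes.
In Python, from station import r, cams gives the robot as it stands.
- The arm moves only by the tool play_rows, never from a script. Its argument "commands" is text: rows parted by semicolons, each of 6 numbers parted by spaces: the shift along the world's x, y, z normalised to -1 to 1, where 1 is 30 mm, then the turn, a rotation vector about the world's x, y, z normalised to -1 to 1, where 1 is 0.15 rad. A call has 1 to 20 rows; each row shifts and turns the commanded pose from where the row before left it; what a row does not reach is not made up. A row lasts 1/10 s, in which the tool goes at most 50 mm and 8.59 degrees, less where a joint would pass 70% of its speed; a pose out of reach is approached as far as the arm can. A call with a number of a shift or a turn outside -1 to 1 is refused whole. A call with a gripper value outside its range is refused whole. "grip" is the finger opening in mm, from 0 to 87, set as the call begins (left out, the last holds). The fingers move at their own pace and stop on an object; the grip force is fixed at half the most. Time passes only in rows, so rows that do not move let the fingers close. It gives the time, the measured TCP pose, the force, the opening and the grip force at its end, in the units of the state.
- r.sense(): the state, without advancing time (a new reading comes with each control period).
- cams.capture(name): name is "scene" or "side" or "wrist"; returns (picture, depth): 480x640x3 uint8, blue, green, red; 480x640 float32, m along the optical axis (not along the pixel's ray), 0 where there is no reading.
- cams.camera_info(name): a dict with "mtx" (3x3 intrinsics, pixels), "R" (3x3) and "t" (3): a world point X has camera coordinates R X + t. Camera axes: x right, y down, z forward; pixel columns grow to the right and rows downward; lengths in m; the calibration is good to about 2 mm. A picture is of the moment at which its call begins: read the wrist's pose just before it. camera_info takes no time and is no camera call; for the wrist camera it gives the pose at the moment of the call.
- r.finish_job(): hands the job in; it is judged then, once.
The state is a dict: "time_s": time; "joints": joint angles; "joint_velocities": joint speeds; "effort": joint torques, N m; "tcp_pos": TCP position; "ee_rot": TCP orientation; "wrist_force": force on the tool from outside, world axes, zero at the start; "moment": the same for the moment, N m; "gripper_width": opening from 0.0 (shut) to 1.0 (fully open); "gripper_force": force on a finger pad.
Only numpy, scipy, OpenCV 4.12 (cv2) and the standard library are available. Lean on these libraries where they do the work, as an engineer would, in place of code of your own. Each camera call takes 0.05 s, during which the arm holds its last target. There are 200 camera calls.

TASK

Pick the wire-bailed tin carrier up by its grip tab and hang it by its bail in the V hook at the end of the spring-balanced swing arm. The weight of the tin is not known: lower slowly, keeping hold while the arm sinks, and let go only once the arm carries the whole weight, so that it neither drops nor springs up and nothing is pressed hard; leave the carrier hanging upright and still, clear of the worktop, and do not disturb the beaker, the brass weight or the sample jar.

Things in the scene. Friction and masses are not known exactly. Their poses are not given: they have to be found in the camera images.
- grip_tab (a point): Centre of the black upright grip tab on top of the carrier: 10 mm thick along the carrier's y (pinch it along y), 26 mm wide along x, 32 mm high. Lies 155 mm above the carrier's underside, 55 mm above bail_crown. Axes: z up, x through the bail's opening, y along the bail from upright to upright; half a turn about z makes no difference.
- bail_crown (a point): Centre line of the bail's crown, which goes into the hook, 100 mm above the carrier's underside; axes as grip_tab. The bail is 7 mm round wire in the carrier's y-z plane: uprights at y = +-38.5 mm, 85 mm high, rising as a low gable to the crown. An 8 mm round stem joins crown and grip tab.
- carrier: The carrier, 171 mm high; origin at the centre of its underside, axes as grip_tab. A round tray, 84 mm across, 6 mm thick, holds a fixed tin 64 mm across whose top is 39 mm up; between tin and crown a window 57 mm high, 70 mm wide is open along x for the arm. Carrier with tin weighs 0.25 to 0.85 kg, different each time.
- hook_seat (a point): Where the crown's centre line lies when seated in the V hook at the arm's tip. Frame turns with the arm: -x outwards along it, y level across it. V of 8 mm bar, open upwards, its lips 21 mm either way along x, tops 17 mm above this point (outer one up to 22 when the arm slopes up). Bring the bail over the tip from outside along the arm, crown 28 to 35 mm above this point, then lower.
- swing_arm (a joint): Sinking angle, rad: 0 = unloaded at the upper stop, grows as the tip sinks, lower stop 0.52. Torsion spring 4.5 N m/rad, lightly damped: at the hook it starts to sink at about 0.6 N and then yields about 13 mm per newton, so it rests at about 0.09 to 0.42 under the carrier, by its weight. Let go away from that balance and it springs; over 0.5 rad/s (120 mm/s at the hook) is rough handling.
- balancer_stand: Fixed stand of the arm: foot 120 x 110 mm, post, pivot with spring drum 170 mm above the worktop; 195 mm high. Origin on the worktop under the pivot, z up; the arm runs along the stand's -x and turns about its y only. At joint value 0 the arm slopes 0.22 rad up from the pivot. The hook seat is 240 mm from the pivot along the arm and 11 mm above the arm's line, so it sinks along an arc.
- beaker: Glass beaker, 70 mm across, 86 mm high, a bystander; origin at the centre of its underside.
- weight: Brass weight with a knob, 32 mm across, 42 mm high, a bystander; origin at the centre of its underside.
- sample_jar: Small jar with a black lid, 54 mm across, 80 mm high, a bystander; origin at the centre of its underside.

How it is judged (in metres and radians):
On the way, in this order (a step that is already met when the one before it is completed fails the run):
1. the carrier is lifted clear of the worktop by the hand (height (world z) of carrier above 0.06 m and contact force between the fingers and carrier above 1 N), for 0.2 s.
2. the bail's crown sits in the hook while the hand still holds the carrier, and the arm has begun to sink (distance between bail_crown and hook_seat below 0.012 m and value of joint swing_arm above 0.04 rad and contact force between the fingers and carrier above 1 N), for 0.2 s.
At the end, for the whole second after the job is handed in: The carrier hangs by its bail in the hook (crown within 12 mm of the seat), upright within 0.15 rad, clear of the worktop (more than 5 mm), the arm sunk by 0.06 to 0.51 rad and at rest (under 0.08 rad/s, carrier under 0.04 m/s), the hand off it (distance between bail_crown and hook_seat below 0.012 m and value of joint swing_arm between 0.06 and 0.51 rad and velocity of joint swing_arm between -0.08 and 0.08 rad/s and angle between carrier's own z axis and vertical below 0.15 rad and linear speed of carrier below 0.04 m/s and height (world z) of carrier above 0.005 m); the robot touches nothing.
It fails at once if the swing arm drops or springs up (faster than 0.5 rad/s) (velocity of joint swing_arm above 0.5 rad/s or velocity of joint swing_arm below -0.5 rad/s).
It fails at once if the arm or its stand is pressed with more than 22 N in sum (contact force between anything else and balancer_stand above 22 N).
It fails at once if a bystander is moved by more than 20 mm (distance of any of beaker, weight, sample_jar from where it was at the start of the episode above 0.02 m).
It also fails if it takes over 54 s, if anything falls off the work surface, if the arm or the gripper's body presses on something with over 40 N, if the wrist force passes 120 N, or if a joint passes its speed limit or range.

## Working session

There is one attempt and no reset: what is moved stays moved. The work goes in short steps, Python scripts to look and compute and a tool call to move; the robot and the scene stay as the last step left them, time stands still between calls to the robot, and variables do not carry over. Pictures are saved under pics/ and viewed, at most 10 in all, crops included, and the job is handed in when it is done.

Besides the shell and the picture viewer there is one more tool, called after "Call:" as a command line: name --argument value ..., lists and objects as JSON in quotes. play_rows: Moves the arm, as the interface text tells. Scaled input: -1 to 1 covers 30 mm each way for a shift and 0.15 rad each way for a turn. Its arguments: {"type":"object","properties":{"commands":{"type":"string"},"grip":{"type":"number"}},"required":["commands"]}

```bash
mkdir -p pics; ls; python3 - <<'E'
from station import r,cams
import cv2,numpy as np
for n in("scene","side"):
    p,d=cams.capture(n); cv2.imwrite(f"pics/{n}0.png",p); np.save(f"pics/{n}0d.npy",d)
    i=cams.camera_info(n); print(n,np.round(i["mtx"],1).tolist(),np.round(-np.array(i["R"]).T@i["t"],3))
print(r.sense())
E
```

```text
pics
scene [[558.8, 0.0, 313.2], [0.0, 558.8, 236.1], [0.0, 0.0, 1.0]] [ 1.04  -0.442  1.447]
side [[622.3, 0.0, 328.2], [0.0, 622.3, 243.8], [0.0, 0.0, 1.0]] [-0.726  0.559  1.115]
{'time_s': 0.1, 'joints': array([-5.03279078e+01,  2.20865770e+01,  3.88825203e-01, -2.36962842e-02,
       -6.84104120e+01, -1.48149675e+01]), 'joint_velocities': array([ 0.07945221, -0.16027861,  0.20074321,  0.14774939,  0.04564232,
       -0.12348647]), 'effort': array([ 8.32378305e-05, -3.91689956e+01,  1.87934446e+01,  4.23194110e+00,
        1.34137194e-02, -6.91454693e-05]), 'tcp_pos': array([ 0.26250013, -0.56662789,  0.22157916]), 'ee_rot': array([[-9.07422889e-01, -4.20217651e-01, -9.09145956e-04],
       [-4.20218620e-01,  9.07421306e-01,  1.69854968e-03],
       [ 1.11217853e-04,  1.92334292e-03, -9.99998144e-01]]), 'wrist_force': array([-0.76460816, -0.14758133,  0.90239518]), 'moment': array([ 0.05386876,  0.00857211, -0.01711435]), 'gripper_force': 0.0, 'gripper_width': 0.99821337479086}
```

View pics/scene0.png

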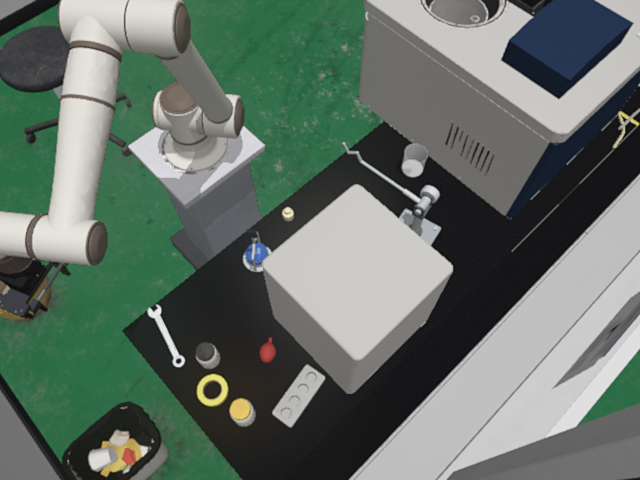

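View pics/side0.png

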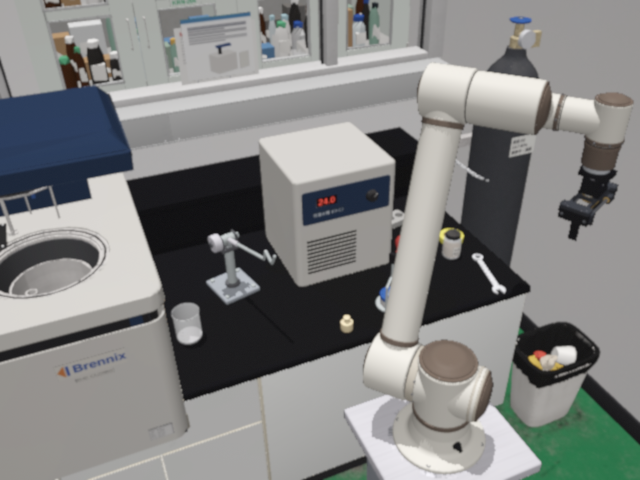

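Scene view: the carrier (blue tin) is at about (257,252), the brass weight at (288,214), the stand at (420,225) with its hook tip near (348,148), the beaker at (414,160) and the jar at (207,355). The big box is at (355,290). In the side view the carrier is partly hidden by the robot at (385,295), and the hook is at (270,258).

```bash
cat > h.py <<'E'
import numpy as np,cv2
from station import r,cams
def cloud(n,d):
    i=cams.camera_info(n);K=np.array(i["mtx"]);v,u=np.mgrid[:480,:640]
    P=np.stack([(u-K[0,2])/K[0,0]*d,(v-K[1,2])/K[1,1]*d,d],-1)
    return (P-np.array(i["t"]).ravel())@np.array(i["R"])
def proj(n,X):
    i=cams.camera_info(n);c=np.array(i["R"])@X+np.array(i["t"]).ravel();q=np.array(i["mtx"])@c;return q[:2]/q[2]
E
python3 - <<'E'
from h import *
S=cloud("scene",np.load("pics/scene0d.npy"));T=cloud("side",np.load("pics/side0d.npy"))
for nm,(u,v) in dict(tin=(257,258),tab=(255,240),weight=(288,212),beak=(414,160),base=(415,225),drum=(430,193),mid=(385,178),tip=(348,148),t2=(345,145),t3=(357,155),jar=(206,352),boxa=(357,187),boxb=(266,262),boxc=(450,268)).items(): print(nm,S[v,u].round(3))
for nm,(u,v) in dict(drum=(220,241),tip=(270,258),tip2=(266,254),base=(233,287),weight=(347,322),beak=(187,325)).items(): print('side',nm,T[v,u].round(3))
for n,C,(a,b,w,h) in(("scene",S,(200,130,250,140)),("side",T,(160,220,250,120))):
    p=cv2.imread(f"pics/{n}0.png")[b:b+h,a:a+w]; cv2.imwrite(f"pics/{n}0c.png",cv2.resize(p,(800,int(h*800/w)),interpolation=cv2.INTER_CUBIC))
# points above table near carrier / arm
m=(S[...,2]>0.02)&(S[...,2]<.25)
for nm,c,rad in(("carrier",S[258,257],.07),):
    k=m&(np.hypot(S[...,0]-c[0],S[...,1]-c[1])<rad); P=S[k]; v,u=np.nonzero(k)
    o=np.argsort(-P[:,2])[:25]; print(nm); [print(u[j],v[j],P[j].round(3)) for j in o[:25]]
E
```

```text
tin [ 0.45  -0.125  0.04 ]
tab [ 0.434 -0.109  0.107]
weight [0.403 0.034 0.045]
beak [0.518 0.454 0.006]
base [0.692 0.249 0.079]
drum [0.684 0.291 0.192]
mid [0.574 0.235 0.2  ]
tip [-0.023  0.75  -0.755]
t2 [0.449 0.208 0.248]
t3 [0.484 0.219 0.228]
jar [ 0.574 -0.394  0.077]
boxa [0.603 0.088 0.352]
boxb [ 0.602 -0.188  0.352]
boxc [0.882 0.088 0.351]
side drum [0.665 0.288 0.184]
side tip [0.467 0.211 0.234]
side tip2 [0.477 0.218 0.241]
side base [0.664 0.269 0.021]
side weight [0.389 0.04  0.028]
side beak [0.504 0.431 0.067]
carrier
251 231 [ 0.44  -0.118  0.179]
253 232 [ 0.446 -0.116  0.179]
252 230 [ 0.438 -0.113  0.176]
252 232 [ 0.442 -0.117  0.175]
255 231 [ 0.445 -0.109  0.174]
253 231 [ 0.441 -0.113  0.174]
254 230 [ 0.441 -0.109  0.174]
249 231 [ 0.434 -0.12   0.173]
255 232 [ 0.446 -0.111  0.173]
247 232 [ 0.432 -0.126  0.172]
254 233 [ 0.446 -0.114  0.172]
256 231 [ 0.445 -0.107  0.172]
251 233 [ 0.441 -0.12   0.172]
248 232 [ 0.433 -0.123  0.171]
247 230 [ 0.427 -0.122  0.171]
249 232 [ 0.435 -0.122  0.171]
255 230 [ 0.441 -0.106  0.171]
250 231 [ 0.434 -0.118  0.171]
250 230 [ 0.432 -0.116  0.171]
251 230 [ 0.434 -0.114  0.171]
247 231 [ 0.429 -0.123  0.17 ]
253 233 [ 0.444 -0.116  0.17 ]
251 232 [ 0.438 -0.117  0.17 ]
253 230 [ 0.437 -0.11   0.17 ]
254 232 [ 0.443 -0.112  0.17 ]
```

View pics/scene0c.png

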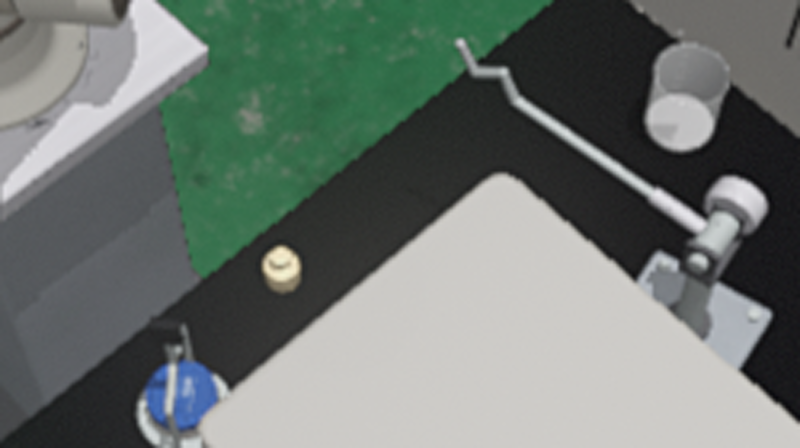

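View pics/side0c.png

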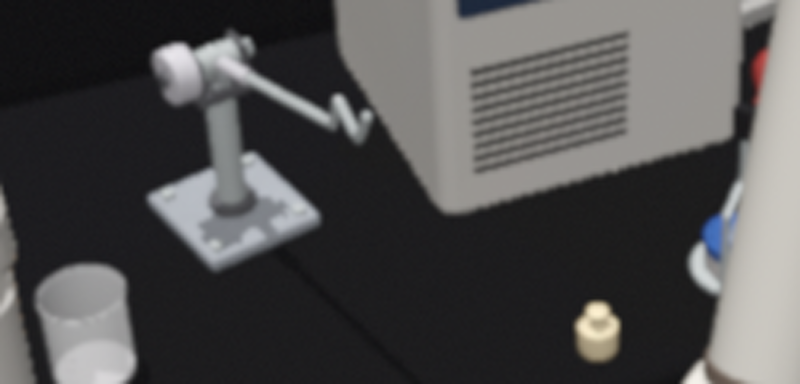

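The scene crop shows the hook's V vertex at about full-image (353,152), the carrier's tab at about (252,231) and the tin at (257,253). The side crop shows the V vertex at about (272,263).

```bash
python3 - <<'E'
from h import *
S=cloud("scene",np.load("pics/scene0d.npy"));T=cloud("side",np.load("pics/side0d.npy"))
for n,C in(("scene",S),("side",T)):
    k=(C[...,2]>.17)&(C[...,2]<.26)&(C[...,1]>.17)&(C[...,1]<.32)&(C[...,0]>.42)&(C[...,0]<.62)
    P=C[k];L=cv2.fitLine(P[:,:2].astype(np.float32),cv2.DIST_HUBER,0,.01,.01).ravel();print(n,k.sum(),L.round(3),np.degrees(np.arctan2(L[1],L[0])),P.min(0).round(3),P.max(0).round(3))
# triangulate hook vertex
def ray(n,u,v):
    i=cams.camera_info(n);R=np.array(i["R"]);d=R.T@np.linalg.inv(i["mtx"])@[u,v,1];return -R.T@np.array(i["t"]).ravel(),d/np.linalg.norm(d)
def tri(a,b):
    A=np.zeros((3,3));B=np.zeros(3)
    for c,d in(a,b): M=np.eye(3)-np.outer(d,d);A+=M;B+=M@c
    return np.linalg.solve(A,B)
print("V",tri(ray("scene",353,152.5),ray("side",272.5,263)).round(3))
p=cv2.imread("pics/scene0.png");b=cv2.inRange(cv2.cvtColor(p,cv2.COLOR_BGR2HSV),(100,120,60),(125,255,255));b[:,:230]=0;b[:235]=0;b[275:]=0;b[:,285:]=0
(u,v),rad=cv2.minEnclosingCircle(cv2.findNonZero(b));c,d=ray("scene",u,v);print("tin",u,v,rad,c+d*(.039-c[2])/d[2])
i=cams.camera_info("wrist");s=r.sense();print(np.round(i["mtx"],0).tolist(),(s["ee_rot"].T@(-np.array(i["R"]).T@np.array(i["t"]).ravel()-s["tcp_pos"])).round(3),(np.array(i["R"])@s["ee_rot"]).round(2))
E
```

```text
scene 235 [0.972 0.233 0.529 0.224] 13.468306 [0.443 0.203 0.186] [0.62  0.252 0.255]
side 175 [0.973 0.233 0.511 0.224] 13.444367 [0.437 0.202 0.185] [0.62  0.252 0.258]
V [0.466 0.213 0.222]
tin 256.00213623046875 252.36265563964844 11.119165420532227 [ 0.43466249 -0.11551951  0.039     ]
[[361.0, 0.0, 316.0], [0.0, 361.0, 246.0], [0.0, 0.0, 1.0]] [ 0.073  0.    -0.161] [[-0.    1.    0.  ]
 [-0.96 -0.   -0.26]
 [-0.26 -0.    0.96]]
```

Call:
play_rows --commands "0.36 0.94 0.17 0 0 0;0.36 0.94 0.17 0 0 0;0.36 0.94 0.17 0 0 0;0.36 0.94 0.17 0 0 0;0.36 0.94 0.17 0 0 0;0.36 0.94 0.17 0 0 0;0.36 0.94 0.17 0 0 0;0.36 0.94 0.17 0 0 0;0.36 0.94 0.17 0 0 0;0.36 0.94 0.17 0 0 0;0.36 0.94 0.17 0 0 0;0.36 0.94 0.17 0 0 0;0.36 0.94 0.17 0 0 0;0.36 0.94 0.17 0 0 0;0.36 0.94 0.17 0 0 0;0.36 0.94 0.17 0 0 0;0 0 0 0 0 0;0 0 0 0 0 0" --grip 87

```text
time_s: 1.9
tcp_pos: [0.4353, -0.1154, 0.3038]
ee_rot: [[-0.907, -0.422, -0.001], [-0.422, 0.907, 0.0], [0.001, 0.0, -1.0]]
wrist_force: [-0.1, -0.4, 1.0]
gripper_width: 0.999
gripper_force: 0.0
```

```bash
python3 - <<'E'
from h import *
s=r.sense();print(s["tcp_pos"].round(4),s["joints"].round(1))
p,d=cams.capture("wrist");cv2.imwrite("pics/w1.png",p);np.save("pics/w1d.npy",d)
C=cloud("wrist",d)
k=(C[...,2]>.155)&(C[...,2]<.185)&(np.hypot(C[...,0]-.435,C[...,1]+.116)<.05)
P=C[k];print(k.sum(),P.mean(0).round(4))
if len(P)>5: v,u=np.nonzero(k);print(u.mean(),v.mean(),cv2.minAreaRect(P[:,:2].astype(np.float32)))
E
```

```text
[ 0.4353 -0.1154  0.3038] [  5.9   1.6 -14.2  -0.  -74.2 -71. ]
392 [ 0.4334 -0.1161  0.1687]
316.55867346938777 235.0204081632653 ((0.43466436862945557, -0.11543888598680496), (0.026101641356945038, 0.00999114103615284), 40.58195877075195)
```

View pics/w1.png

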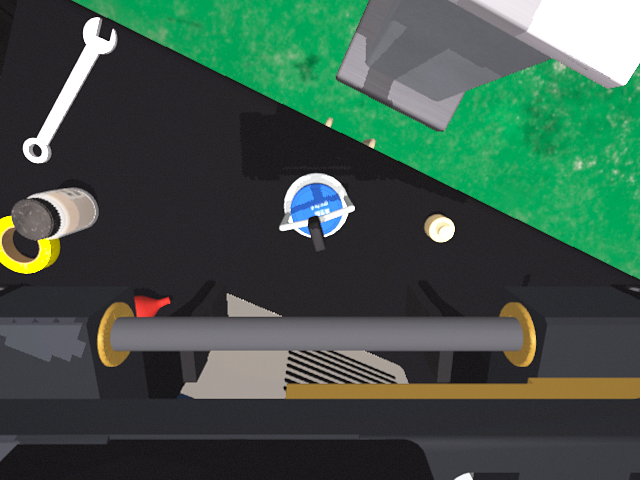

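The tab lies under the TCP at about (317,235) in the picture, with its long side at about 40.6° in world. I'll turn +0.272 rad and go down.

Call:
play_rows --commands "0 0 -0.7 0 0 0.453;0 0 -0.7 0 0 0.453;0 0 -0.7 0 0 0.453;-0.02 0 -0.7 0 0 0.453;0 0 -0.4 0 0 0;0 0 -0.4 0 0 0;0 0 -0.4 0 0 0;0 0 -0.4 0 0 0;0 0 -0.4 0 0 0;0 0 -0.4 0 0 0;0 0 -0.3 0 0 0;0 0 -0.07 0 0 0;0 0 0 0 0 0;0 0 0 0 0 0"

```text
time_s: 3.35
tcp_pos: [0.4353, -0.1161, 0.1375]
ee_rot: [[-0.761, -0.648, 0.001], [-0.648, 0.761, -0.0], [-0.001, -0.001, -1.0]]
wrist_force: [-0.2, 0.2, -0.6]
gripper_width: 0.997
gripper_force: 0.0
```

Call:
play_rows --commands "0 0 0 0 0 0;0 0 0 0 0 0;0 0 0 0 0 0;0 0 0 0 0 0;0 0 0 0 0 0;0 0 0 0 0 0;0 0 0 0 0 0;0 0 0 0 0 0;0 0 0 0 0 0;0 0 0 0 0 0" --grip 0

```text
time_s: 4.35
tcp_pos: [0.4349, -0.1159, 0.1371]
ee_rot: [[-0.761, -0.649, 0.0], [-0.649, 0.761, -0.0], [-0.0, -0.0, -1.0]]
wrist_force: [-0.5, -0.3, -0.1]
gripper_width: 0.171
gripper_force: 0.0
```

Call:
play_rows --commands "0 0 0 0 0 0;0 0 0 0 0 0;0 0 0 0 0 0;0 0 0 0 0 0"

```text
time_s: 4.75
tcp_pos: [0.4349, -0.1159, 0.137]
ee_rot: [[-0.761, -0.649, -0.0], [-0.649, 0.761, -0.0], [0.0, 0.0, -1.0]]
wrist_force: [-0.2, -0.1, -0.1]
gripper_width: 0.112
gripper_force: 30.0
```

Call:
play_rows --commands "0 0 0.1 0 0 0;0 0 0.25 0 0 0;0 0 0.4 0 0 0;0 0 0.5 0 0 0;0 0 0.6 0 0 0;0 0 0.6 0 0 0;0 0 0.6 0 0 0;0 0 0.6 0 0 0;0 0 0.6 0 0 0;0 0 0.5 0 0 0;0 0 0.4 0 0 0;0 0 0.25 0 0 0;0 0 0.1 0 0 0;0 0 0 0 0 0;0 0 0 0 0 0;0 0 0 0 0 0;0 0 0 0 0 0"

```text
time_s: 6.45
tcp_pos: [0.4347, -0.1159, 0.3015]
ee_rot: [[-0.761, -0.648, -0.001], [-0.648, 0.761, 0.0], [0.001, 0.001, -1.0]]
wrist_force: [0.9, -0.4, -7.5]
gripper_width: 0.113
gripper_force: 30.0
```

```bash
python3 - <<'E'
from h import *
F=[]
for j in range(4):
    p,d=cams.capture("side");s=r.sense();F.append(s["wrist_force"])
print(np.round(F,2),s["tcp_pos"].round(4),s["moment"].round(3),s["joints"].round(1))
p,d=cams.capture("wrist");cv2.imwrite("pics/w2.png",p);np.save("pics/w2d.npy",d)
C=cloud("wrist",d)
E
```

```text
[[-1.09 -0.39 -7.75]
 [-0.06  0.2  -7.54]
 [ 0.12 -0.03 -7.19]
 [-1.39 -0.03 -7.89]] [ 0.4349 -0.1159  0.3019] [0.055 0.019 0.039] [  5.9   1.6 -14.5  -0.  -73.9 -55.4]
```

Call:
play_rows --commands "-0.03 0.2 0 0 0 -0.06;-0.07 0.4 0 0 0 -0.12;-0.1 0.6 0 0 0 -0.18;-0.135 0.8 0 0 0 -0.243;-0.135 0.8 0 0 0 -0.243;-0.135 0.8 0 0 0 -0.243;-0.135 0.8 0 0 0 -0.243;-0.135 0.8 0 0 0 -0.243;-0.135 0.8 0 0 0 -0.243;-0.135 0.8 0 0 0 -0.243;-0.135 0.8 0 0 0 -0.243;-0.135 0.8 0 0 0 -0.243;-0.135 0.8 0 0 0 -0.243;-0.1 0.6 0 0 0 -0.18;-0.07 0.4 0 0 0 -0.12;-0.03 0.2 0 0 0 -0.06;0 0 0 0 0 0;0 0 0 0 0 0;0 0 0 0 0 0"

```text
time_s: 8.6
tcp_pos: [0.3824, 0.1955, 0.302]
ee_rot: [[-0.973, -0.23, -0.0], [-0.23, 0.973, -0.0], [0.0, -0.0, -1.0]]
wrist_force: [-0.5, -0.3, -7.9]
gripper_width: 0.107
gripper_force: 30.0
```

```bash
python3 - <<'E'
from h import *
s=r.sense();print(s["tcp_pos"].round(4),np.degrees(np.arctan2(s["ee_rot"][1,1],s["ee_rot"][0,1])))
out=[]
for n in("scene","side"):
    p,d=cams.capture(n);cv2.imwrite(f"pics/{n}2.png",p);np.save(f"pics/{n}2d.npy",d)
    c=proj(n,np.array([.45,.205,.22]));print(n,c,"crown pred",proj(n,s["tcp_pos"]-[0,0,.037]))
    u,v=map(int,c);q=cv2.resize(p[v-55:v+55,u-36:u+36],(392,600),interpolation=cv2.INTER_CUBIC);print(u-36,v-55);out.append(q)
cv2.imwrite("pics/both2.png",np.hstack(out))
E
```

```text
[0.3824 0.1955 0.302 ] 103.3224108535088
scene [344.1146638  152.15991729] crown pred [324.08311753 128.84298538]
308 97
side [275.09392581 265.70966853] crown pred [287.47254657 264.78423362]
239 210
```

View pics/both2.png

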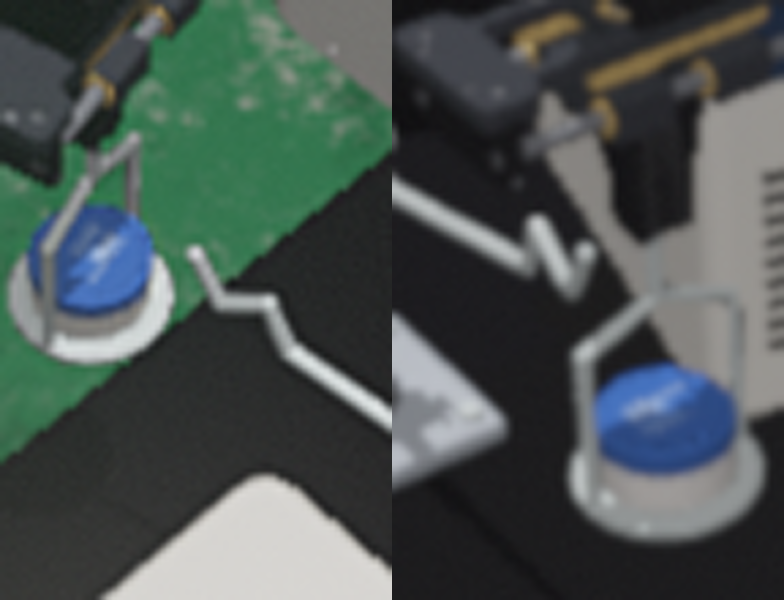

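Left (scene): the V's vertex is at about (348,152), the outer lip top at (344,143) and the inner lip top at (358,152). Right (side): the vertex is at (272,264), the lips at (275,255) and (266,250). The crown sits where predicted, and the carrier is upright.

```bash
cat >> h.py <<'E'
def ray(n,u,v):
    i=cams.camera_info(n);R=np.array(i["R"]);d=R.T@np.linalg.inv(i["mtx"])@[u,v,1];return -R.T@np.array(i["t"]).ravel(),d/np.linalg.norm(d)
def tri(a,b):
    A=np.zeros((3,3));B=np.zeros(3)
    for c,d in(a,b): M=np.eye(3)-np.outer(d,d);A+=M;B+=M@c
    return np.linalg.solve(A,B)
E
python3 - <<'E'
from h import *
for k,a,b in(("vertex",(348.4,152.4),(272.2,264.1)),("outer",(343.8,142.8),(275,255.5)),("inner",(357.6,152),(266.2,250.3)),("crown",(325.5,128.2),(287.3,264.6))): 
    X=tri(ray("scene",*a),ray("side",*b));print(k,X.round(4),(proj("scene",X)-a).round(1))
E
python3 - <<'E'
from h import *
# line of arm shaft -> y offset, using both clouds, shaft x .5-.6 in scene2
for n in("scene","side"):
    C=cloud(n,np.load(f"pics/{n}2d.npy"))
    k=(C[...,2]>.17)&(C[...,2]<.26)&(C[...,1]>.18)&(C[...,1]<.29)&(C[...,0]>.50)&(C[...,0]<.62)
    P=C[k];L=cv2.fitLine(P.astype(np.float32),cv2.DIST_HUBER,0,.01,.01).ravel();print(n,k.sum(),L.round(3),"at x=.46:",(L[3:]+L[:3]*(.46-L[3])/L[0]).round(4))
E
```

```text
vertex [0.4586 0.2107 0.2212] [-0.5  0.2]
outer [0.4446 0.206  0.2545] [-0.4  0.2]
inner [0.486  0.2153 0.2463] [-0.6  0.2]
crown [0.3834 0.1974 0.266 ] [-0.6  0.2]
scene 148 [ 0.95   0.223 -0.217  0.559  0.232  0.203] at x=.46: [0.46   0.2091 0.2258]
side 84 [ 0.95   0.219 -0.223  0.559  0.235  0.204] at x=.46: [0.46   0.2124 0.2277]
```

Call:
play_rows --commands "0 0 0.07 0 0 0;0.1 0.02 0 0 0 0;0.2 0.04 0 0 0 0;0.3 0.057 0 0 0 0;0.3 0.057 0 0 0 0;0.3 0.057 0 0 0 0;0.3 0.057 0 0 0 0;0.3 0.057 0 0 0 0;0.3 0.057 0 0 0 0;0.3 0.057 0 0 0 0;0.2 0.04 0 0 0 0;0.03 0 0 0 0 0;0 0 0 0 0 0;0 0 0 0 0 0"

```text
time_s: 10.1
tcp_pos: [0.4609, 0.2109, 0.3041]
ee_rot: [[-0.973, -0.231, -0.0], [-0.231, 0.973, -0.0], [0.0, -0.0, -1.0]]
wrist_force: [-0.2, -0.4, -8.3]
gripper_width: 0.114
gripper_force: 30.0
```

```bash
python3 - <<'E'
from h import *
s=r.sense();print(s["tcp_pos"].round(4),s["wrist_force"])
out=[]
for n in("scene","side"):
    p,d=cams.capture(n)
    c=proj(n,np.array([.46,.211,.25]));print(n,"crown pred",proj(n,s["tcp_pos"]-[0,0,.037]))
    u,v=map(int,c);q=cv2.resize(p[v-45:v+45,u-30:u+30],(400,600),interpolation=cv2.INTER_CUBIC);print(u-30,v-45);out.append(q)
cv2.imwrite("pics/both3.png",np.hstack(out))
E
```

```text
[0.4609 0.2109 0.3041] [-0.21509423 -0.42218205 -8.32601688]
scene crown pred [349.40493414 142.67779798]
318 101
side crown pred [270.03761778 248.02261547]
240 209
```

View pics/both3.png

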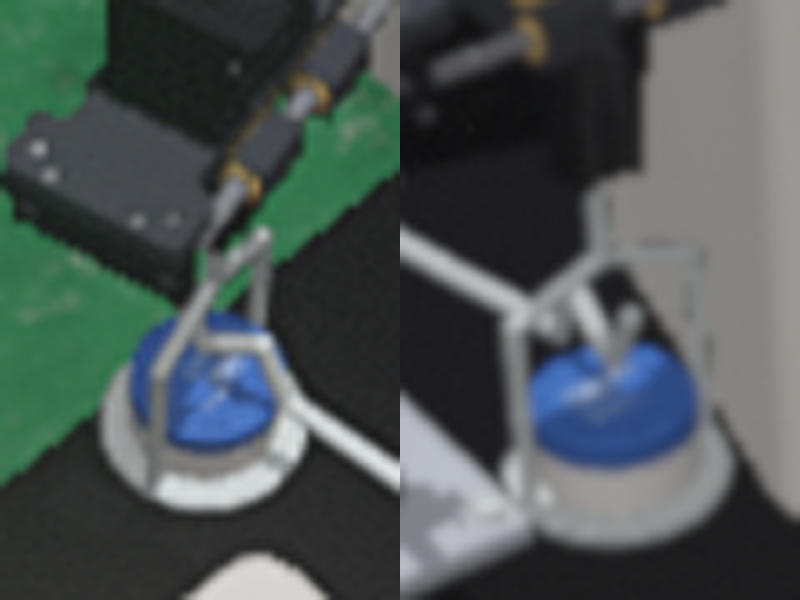

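The arm passes through the window and the crown stands over the V: crown at about (350,141) in the scene view, V vertex at (271,263) in the side view. Lowering now.

Call:
play_rows --commands "0 0 -0.1 0 0 0;0 0 -0.1 0 0 0;0 0 -0.1 0 0 0;0 0 -0.1 0 0 0;0 0 -0.1 0 0 0;0 0 -0.1 0 0 0;0 0 -0.1 0 0 0;0 0 -0.1 0 0 0;0 0 -0.06 0 0 0;0 0 -0.06 0 0 0;0 0 -0.06 0 0 0;0 0 -0.06 0 0 0;0 0 0 0 0 0;0 0 0 0 0 0"

```text
time_s: 11.6
tcp_pos: [0.4614, 0.2111, 0.273]
ee_rot: [[-0.973, -0.231, 0.0], [-0.231, 0.973, -0.0], [-0.0, -0.0, -1.0]]
wrist_force: [-0.5, -0.2, -8.1]
gripper_width: 0.113
gripper_force: 30.0
```

Call:
play_rows --commands "0 0 -0.06 0 0 0;0 0 -0.06 0 0 0;-0.01 -0.002 -0.06 0 0 0;-0.01 -0.002 -0.06 0 0 0;-0.01 -0.002 -0.06 0 0 0;-0.01 -0.002 -0.06 0 0 0;-0.01 -0.002 -0.06 0 0 0;-0.01 -0.002 -0.06 0 0 0;-0.01 -0.002 -0.06 0 0 0;-0.01 -0.002 -0.06 0 0 0;0 0 0 0 0 0;0 0 0 0 0 0"

```text
time_s: 12.8
tcp_pos: [0.4586, 0.2104, 0.2548]
ee_rot: [[-0.973, -0.231, -0.001], [-0.231, 0.973, -0.001], [0.001, -0.0, -1.0]]
wrist_force: [-5.5, -1.1, -5.3]
gripper_width: 0.115
gripper_force: 30.0
```

```bash
cat > look.py <<'E'
from h import *
F=[]
for j in range(3):
    ims=[cams.capture(n) for n in("scene","side")];s=r.sense();F.append(s["wrist_force"])
print(s["time_s"],s["tcp_pos"].round(4),np.mean(F,0).round(2),np.round(F,1)[:,2],s["moment"].round(2))
out=[]
for n,(p,d) in zip(("scene","side"),ims):
    u,v=map(int,proj(n,s["tcp_pos"]-[0,0,.05]));q=cv2.resize(p[v-45:v+45,u-30:u+30],(400,600),interpolation=cv2.INTER_CUBIC);out.append(q)
cv2.imwrite("pics/look_%.1f.png"%s["time_s"],np.hstack(out))
E
python3 look.py; ls pics | grep look
```

```text
13.1 [0.4586 0.2104 0.2549] [-5.14 -1.01 -4.41] [-4.8 -4.5 -4. ] [-0.26  1.78  0.02]
look_13.1.png
```

View pics/look_13.1.png

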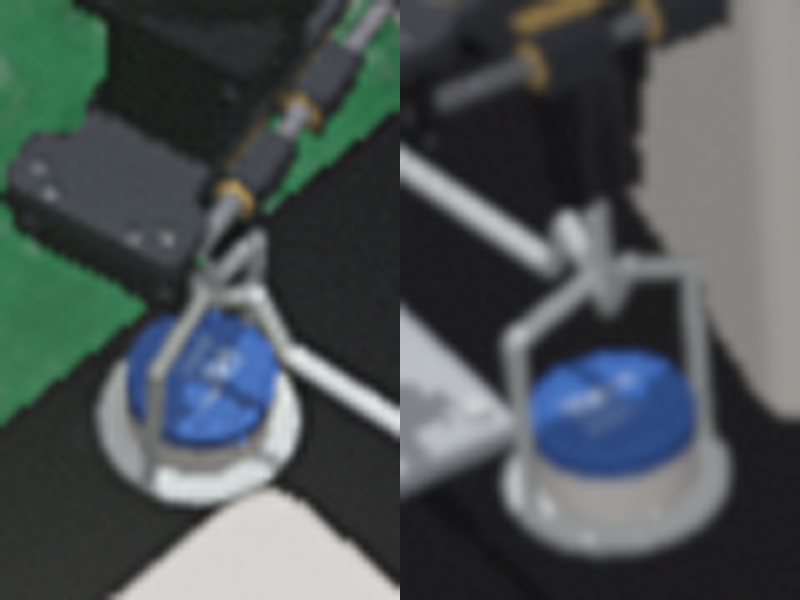

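The crown is inside the V, and the sideways force (-5 N in x) says it bears on the inner leg. I'll ease outward slowly.

Call:
play_rows --commands "-0.02 -0.005 0 0 0 0;-0.02 -0.005 0 0 0 0;-0.02 -0.005 0 0 0 0;-0.02 -0.005 0 0 0 0;-0.02 -0.005 0 0 0 0;0 0 0 0 0 0;0 0 0 0 0 0"

```text
time_s: 13.8
tcp_pos: [0.4566, 0.2103, 0.2553]
ee_rot: [[-0.973, -0.231, 0.002], [-0.231, 0.973, 0.001], [-0.002, 0.001, -1.0]]
wrist_force: [0.8, -0.3, -6.2]
gripper_width: 0.112
gripper_force: 30.0
```

Call:
play_rows --commands "-0.017 -0.004 -0.1 0 0 0;-0.017 -0.004 -0.1 0 0 0;-0.017 -0.004 -0.1 0 0 0;-0.017 -0.004 -0.1 0 0 0;-0.017 -0.004 -0.1 0 0 0;-0.017 -0.004 -0.1 0 0 0;0 0 0 0 0 0;0 0 0 0 0 0"

```text
time_s: 14.6
tcp_pos: [0.4535, 0.2095, 0.2374]
ee_rot: [[-0.973, -0.231, 0.002], [-0.231, 0.973, 0.001], [-0.002, 0.001, -1.0]]
wrist_force: [3.9, 1.8, -4.9]
gripper_width: 0.111
gripper_force: 30.0
```

Call:
play_rows --commands "0.01 0.002 -0.1 0 0 0;0 0 -0.1 0 0 0;0 0 -0.1 0 0 0;-0.005 -0.001 -0.1 0 0 0;-0.005 -0.001 -0.1 0 0 0;-0.005 -0.001 -0.1 0 0 0;0 0 0 0 0 0;0 0 0 0 0 0"

```text
time_s: 15.4
tcp_pos: [0.4525, 0.2091, 0.2189]
ee_rot: [[-0.973, -0.231, -0.001], [-0.231, 0.973, -0.0], [0.001, -0.0, -1.0]]
wrist_force: [0.4, 1.1, -2.6]
gripper_width: 0.112
gripper_force: 30.0
```

Call:
play_rows --commands "-0.005 -0.001 -0.1 0 0 0;0 0 -0.1 0 0 0;0 0 -0.1 0 0 0;0 0 -0.1 0 0 0;0 0 -0.1 0 0 0;0 0 -0.1 0 0 0;0 0 -0.1 0 0 0;0 0 -0.1 0 0 0;0 0 0 0 0 0;0 0 0 0 0 0"

```text
time_s: 16.4
tcp_pos: [0.4526, 0.209, 0.195]
ee_rot: [[-0.973, -0.231, 0.0], [-0.231, 0.973, -0.0], [0.0, -0.0, -1.0]]
wrist_force: [0.0, 1.5, -1.7]
gripper_width: 0.107
gripper_force: 30.0
```

```bash
python3 look.py
```

```text
16.7 [0.4526 0.209  0.1951] [-0.52  0.8  -1.62] [-1.4 -1.  -2.5] [ 0.28  0.11 -0.01]
```

Call:
play_rows --commands "0 0 -0.08 0 0 0;0 0 -0.08 0 0 0;0 0 -0.08 0 0 0;0.005 0.001 -0.08 0 0 0;0.005 0 -0.08 0 0 0;0.005 0 0 0 0 0;0 0 0 0 0 0;0 0 0 0 0 0"

```text
time_s: 17.5
tcp_pos: [0.4533, 0.2093, 0.1832]
ee_rot: [[-0.973, -0.231, 0.001], [-0.231, 0.973, 0.0], [-0.001, 0.0, -1.0]]
wrist_force: [2.1, 1.2, 0.5]
gripper_width: 0.11
gripper_force: 30.0
```

```bash
cat > avg.py <<'E'
from h import *
F=[]
for j in range(24): cams.capture("side");s=r.sense();F.append(np.r_[s["wrist_force"],s["moment"]])
F=np.array(F);print(s["time_s"],s["tcp_pos"].round(4),F.mean(0).round(2),"se",(F.std(0)/len(F)**.5).round(2))
E
python3 avg.py
```

```text
18.7 [0.4532 0.2092 0.183 ] [ 2.12  1.18 -0.15  0.37 -0.79 -0.01] se [0.12 0.09 0.12 0.01 0.03 0.01]
```

Call:
play_rows --commands "0.01 0.01 0 0 0 0;0.015 0.01 0 0 0 0;0 0 0 0 0 0;0 0 0 0 0 0;0 0 0 0 0 0"

```text
time_s: 19.2
tcp_pos: [0.4534, 0.2094, 0.1827]
ee_rot: [[-0.973, -0.231, -0.001], [-0.231, 0.973, -0.001], [0.001, -0.0, -1.0]]
wrist_force: [1.8, -0.0, -0.0]
gripper_width: 0.116
gripper_force: 30.0
```

```bash
python3 avg.py
```

```text
20.4 [0.4535 0.2095 0.1828] [ 0.49 -0.5  -0.06 -0.17 -0.21 -0.01] se [0.16 0.12 0.1  0.03 0.03 0.01]
```

Call:
play_rows --commands "0 0 0 0 0 0;0 0 0 0 0 0;0 0 0 0 0 0;0 0 0 0 0 0;0 0 0 0 0 0;0 0 0 0 0 0;0 0 0 0 0 0;0 0 0 0 0 0;0 0 0 0 0 0;0 0 0 0 0 0;0 0 0 0 0 0;0 0 0 0 0 0" --grip 50

```text
time_s: 21.6
tcp_pos: [0.4538, 0.2097, 0.183]
ee_rot: [[-0.973, -0.231, 0.0], [-0.231, 0.973, -0.0], [-0.0, -0.0, -1.0]]
wrist_force: [0.3, 0.4, 0.2]
gripper_width: 0.573
gripper_force: 0.0
```

```bash
python3 look.py; ls pics | grep look
```

```text
21.9 [0.4538 0.2097 0.183 ] [ 0.98  0.28 -0.32] [ 0.2 -0.4 -0.7] [ 0.02  0.02 -0.  ]
look_13.1.png
look_16.7.png
look_21.9.png
```

Call:
play_rows --commands "0 0 0.1 0 0 0;0 0 0.2 0 0 0;0 0 0.3 0 0 0;0 0 0.4 0 0 0;0 0 0.5 0 0 0;0 0 0.5 0 0 0;0 0 0.5 0 0 0;0 0 0.5 0 0 0;0 0 0.5 0 0 0;0 0 0.4 0 0 0;0 0 0.2 0 0 0;0 0 0 0 0 0;0 0 0 0 0 0;0 0 0 0 0 0;0 0 0 0 0 0;0 0 0 0 0 0;0 0 0 0 0 0;0 0 0 0 0 0;0 0 0 0 0 0;0 0 0 0 0 0"

```text
time_s: 23.9
tcp_pos: [0.4537, 0.2097, 0.306]
ee_rot: [[-0.973, -0.231, -0.0], [-0.231, 0.973, 0.0], [-0.0, 0.0, -1.0]]
wrist_force: [0.9, -0.1, -0.2]
gripper_width: 0.577
gripper_force: 0.0
```

```bash
python3 - <<'E'
from h import *
im=[];g=[]
for j in range(10):
    p,d=cams.capture("side");b=cv2.inRange(cv2.cvtColor(p,cv2.COLOR_BGR2HSV),(100,120,60),(125,255,255));m=cv2.moments(b[240:330,240:320]);g.append((m["m10"]/m["m00"]+240,m["m01"]/m["m00"]+240))
print(np.round(g,2).tolist());q=p
p,d=cams.capture("scene");s=r.sense();print(s["time_s"],s["tcp_pos"])
out=[]
for n,p in(("scene",p),("side",q)):
    u,v=map(int,proj(n,np.array([.4538,.2097,.12])));out.append(cv2.resize(p[v-60:v+60,u-40:u+40],(400,600),interpolation=cv2.INTER_CUBIC))
cv2.imwrite("pics/end.png",np.hstack(out))
E
```

```text
[[275.9, 308.71], [275.94, 308.73], [275.91, 308.73], [275.94, 308.71], [275.91, 308.73], [275.94, 308.71], [275.94, 308.73], [275.93, 308.72], [275.87, 308.73], [275.91, 308.7]]
24.45 [0.45375909 0.20971777 0.30595096]
```

View pics/end.png

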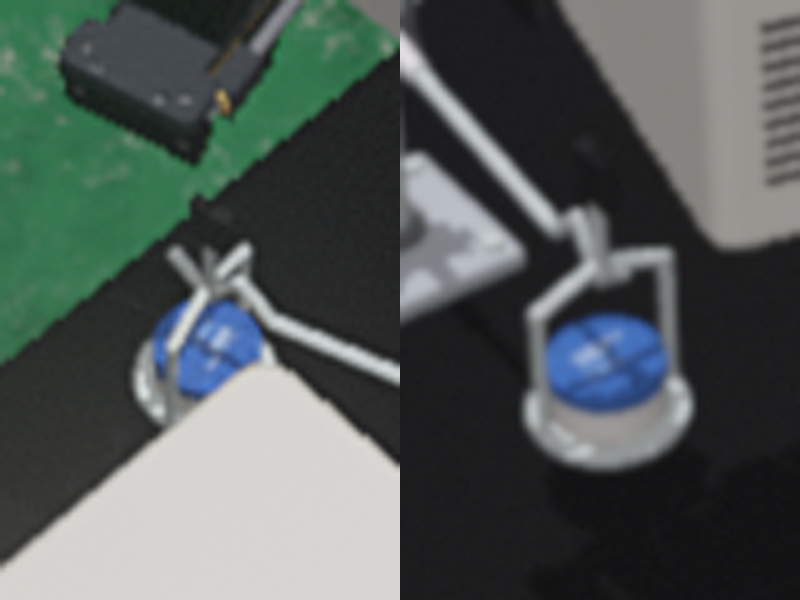

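The carrier hangs upright and still in the V (tin steady at (275.9,308.7) in the side view), and the hand is clear above it. Handing in.

```bash
python3 -c "
from station import r
print(r.finish_job())"
```

```text
the job is handed in; nothing more can be done
None
```

The carrier hangs upright and still by its bail in the V hook, clear of the worktop with the hand withdrawn, and I handed the job in at about 24.5 s; no verdict came back.

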